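# Close the dam round a glass slab on the kiln shelf

### The job

Close the dam round the glass slab on the kiln shelf: with the fingertips, slide the short loose bar up against the slab's side nearest the robot and the long loose bar up against its right-hand side (as the robot sees it), until the slab is seated square against both fixed bars and all four sides are boxed in with no gaps. Push gently and only along the shelf - nothing is gripped, picked up or tipped. Leave the jar, the dish and the kiln post where they stand.

Things in the scene. Friction and masses are not known exactly. Their poses are not given: they have to be found in the camera images.
- shelf: Square grey kiln shelf, 305 x 305 x 15 mm, lying on the bench, immovable; its place and yaw differ each run. Origin: centre of its underside. x points to its far side, y to its left side. Two tan ceramic dam bars, 25 mm wide and rising 25 mm above the shelf top, are pinned to it along its far and left sides, making an L.
- corner (a point): Inside corner of the L at shelf-top height, 117.5 mm in x and y from the shelf's origin; same axes as the shelf. The far bar's inner face is the plane x = 0, from y = 0 to -86 mm; the left bar's inner face is the plane y = 0, from x = 0 to -130 mm. The slab belongs at x from -100 to 0, y from -90 to 0 mm.
- slab: Loose slab of cream opal glass with a ring of small dots on top, 100 mm along its x, 90 mm along its y, 12 mm thick, 0.2 to 0.37 kg. It lies flat on the shelf, its centre 18 to 45 mm short of its place each way and up to 0.18 rad askew of the shelf's axes. Origin: centre of its underside.
- short_bar: Loose tan dam bar, 86 mm long (its y), 25 mm wide (x), 25 mm high, 0.12 kg, between the slab and the shelf's near edge, up to 0.18 rad askew. Origin: centre of its underside. It belongs flat on the slab's near side, inside the left fixed bar, its right end not past the slab's right side; if it sticks out there, the long bar shoves it along when pushed home.
- long_bar: Loose tan dam bar, 170 mm long (its x), 25 mm wide (y), 25 mm high, 0.22 kg, to the right of the slab, up to 0.15 rad askew. Origin: centre of its underside. It belongs flat on the slab's right side, running past the ends of the far bar and the short bar: centre near x = -62.5 mm in the corner's frame, where it starts within 15 mm, so it need only go sideways.
- post: Bystander: pale ceramic kiln post, a cylinder 32 mm across and 50 mm high standing loose on the shelf's near right corner. Origin: centre of its underside.
- jar: Bystander: green glass jar with metal lid, 56 mm across, 75 mm high, standing on the bench to the right of the shelf. Origin: centre of its underside.
- dish: Bystander: white ceramic dish of frit, 104 mm across, 30 mm high, on the bench to the left of the shelf. Origin: centre of its underside.
Not all that is in view belongs to the job. Leave any green or yellow look-alike of the long_bar alone. What is shaped like the short_bar but yellow is not meant.

How it is judged:
By the outcome, as a careful person would: the job done as asked, in the order asked, and still so for the second after the job is handed in, with the robot touching nothing.
It also fails if it takes over 42 s, if anything falls off the work surface, if the arm or the gripper's body presses on something with over 40 N, if the wrist force passes 120 N, or if a joint passes its speed limit or range.

### The arm

A 6-joint arm with a two-finger parallel gripper is mounted at the origin on the work surface. World frame = base frame: x ahead of the robot, y to its left, z up, the work surface at z = 0. Lengths are in m, angles in rad, forces in N, time in s.
With the tool pointing down it reaches from about 0.35 to 0.725 m from the base axis. Payload 4.3 kg.
Tool frame: the origin (TCP) lies on the centre line of the jaws, within the pads' length; the fingertips stand ahead of it and the grasp point (between the pads) lies 5 mm behind it (arm.tips_ahead is the z of the fingertips in the tool frame, in m); z points along the fingers, y is the line along which they close (so a half turn about z gives the same grasp; the last joint's range is limited). The gripper opens to 85 mm and grips with 20 to 120 N. Pads are 22 mm wide; open, the fingers measure 114 mm over their backs; the gripper's body (76 mm by 85 mm) begins 54 mm behind the grasp point. The pads swing forward as they close: fully open they stand 13 mm farther back than shut.
Start: joints at [-1.284, 0.377, 0.081, 1.274, 0, 1.46], TCP at [0.222, -0.53, 0.245] pointing down, gripper open.
Joint ranges: [-2.72, 2.72], [-0.84, 1.66], [-1.02, 1.22], [-1.77, 2.12], [-1.37, 1.28], [-3.14, 3.14]. Speed limits (rad/s): [2.57, 2.57, 3.14, 3.14, 3.14, 3.14].

### API

Orientations are given as a rotation vector (axis times angle).
In Python, from workcell import arm gives the robot as it stands. The module is installed in compiled form; this text tells all that it offers.
- The arm moves only by the shell command python3 -m creep 'ROWS' [FORCE]. ROWS is JSON, a list of rows, each an object of numbers: "rx", "ry", "rz": the turn, a rotation vector about the world's x, y, z in degrees; "dx", "dy", "dz": the shift along the world's x, y, z in cm; "fingers": the finger opening in cm, from 0 to 8.54. A call has 1 to 12 rows; each row is the pose to reach, as a shift and turn from the pose commanded when the call began; what a row does not reach only later rows make up. A row lasts 1/10 s, in which the tool goes at most 50 mm and 8.59 degrees, less where a joint would pass 70% of its speed; a pose out of reach is approached as far as the arm can. A call with a gripper value outside its range is refused whole. The fingers move at their own pace and stop on an object; FORCE is the grip in N (left out, the last holds). Time passes only in rows, so rows that repeat a pose let the fingers close. It gives the time, the measured TCP pose, the force, the opening and the grip force at its end, in the units of the state.
- arm.observe(): the state, without advancing time (a new reading comes with each control period).
- arm.grab_frame(name): name is "side" or "top"; returns a dict with "color" (384x512x3 uint8, red, green, blue), "mtx" (3x3 intrinsics, pixels), "camera_from_world" (4x4, takes a point from world to camera coordinates). Camera axes: x right, y down, z forward; pixel columns grow to the right and rows downward; lengths in m; the calibration is good to about 2 mm. A picture is of the moment at which its call begins. There is no depth.
- arm.sign_off(): hands the job in; it is judged then, once.
The state is a dict: "time_s": time; "joint_pos": joint angles; "qd": joint speeds; "effort": joint torques, N m; "position": TCP position; "tcp_rot": TCP orientation; "contact_force": force on the tool from outside, world axes, zero at the start; "wrist_torque": the same for the moment, N m; "opening": finger opening in m; "grasp_force": force on a finger pad.
Only numpy, scipy, OpenCV 4.12 (cv2) and the standard library are available. Lean on these libraries where they do the work, as an engineer would, in place of code of your own. Each camera call takes 0.05 s, during which the arm holds its last target. There are 200 camera calls.

## Working session

There is one attempt and no reset: what is moved stays moved. The work goes in short steps, Python scripts to look and compute and a shell command to move; the robot and the scene stay as the last step left them, time stands still between calls to the robot, and variables do not carry over. Pictures are saved under pics/ and viewed, at most 10 in all, crops included, and the job is handed in when it is done.

```bash
mkdir -p pics
python3 - <<'E'
from workcell import arm
import cv2,numpy as np
s=arm.observe();print({k:np.round(v,3) for k,v in s.items()},arm.tips_ahead)
for n in("top","side"):
    f=arm.grab_frame(n);cv2.imwrite(f"pics/{n}0.png",f["color"][:,:,::-1]);np.savez(f"pics/{n}0.npz",**f);print(f["mtx"],np.round(f["camera_from_world"],3))
E
```

```text
{'time_s': np.float64(0.0), 'joint_pos': array([-1.284,  0.378,  0.08 ,  1.274,  0.   ,  1.46 ]), 'qd': array([-0.   ,  0.001, -0.001,  0.001, -0.001,  0.002]), 'effort': array([-1.0000e-03, -4.6360e+01,  2.6988e+01,  2.1000e-02, -0.0000e+00,
        0.0000e+00]), 'position': array([ 0.222, -0.53 ,  0.244]), 'tcp_rot': array([-3.078, -0.619,  0.   ]), 'contact_force': array([-0.259,  0.487,  0.075]), 'wrist_torque': array([ 0.013, -0.015, -0.019]), 'grasp_force': np.float64(0.0), 'opening': np.float64(0.085)} 0.014
[[400.00194292   0.         254.64084051]
 [  0.         400.00194292 189.14613576]
 [  0.           0.           1.        ]] [[-0.016 -1.     0.026  0.009]
 [-0.997  0.014 -0.074  0.534]
 [ 0.073 -0.027 -0.997  0.859]
 [ 0.     0.     0.     1.   ]]
[[365.89122204   0.         252.76956312]
 [  0.         365.89122204 186.3128762 ]
 [  0.           0.           1.        ]] [[-0.915 -0.404 -0.009  0.495]
 [-0.229  0.535 -0.813  0.162]
 [ 0.333 -0.742 -0.582  0.62 ]
 [ 0.     0.     0.     1.   ]]
```

View pics/top0.png

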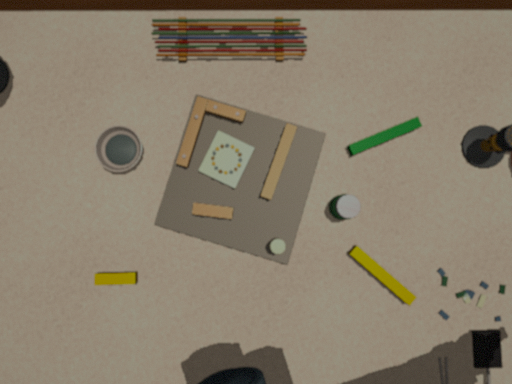

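View pics/side0.png

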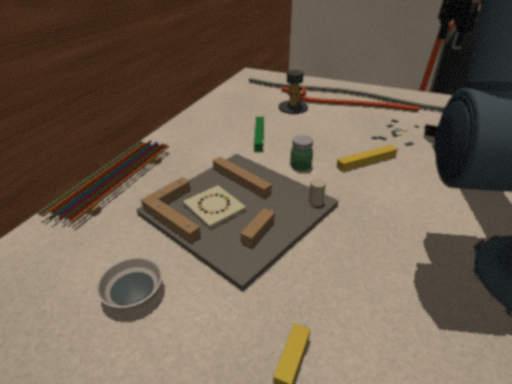

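Top view: tan long_bar at (279,161), short_bar (212,212), and slab (227,159). The L-corner is near (203,107), post (277,246), jar (345,207) and dish (120,150). Look-alikes are the green long bar (384,137), yellow long bar (381,275) and yellow short bar (115,279). I choose the two tan bars lying on the shelf.

```bash
cat > h.py <<'E'
from workcell import arm
import cv2,numpy as np
def ray(f,px,z):
    px=np.atleast_2d(np.float64(px));T=f["camera_from_world"];R=T[:3,:3];c=-R.T@T[:3,3]
    d=np.c_[px,np.ones(len(px))]@np.linalg.inv(f["mtx"]).T@R
    return c+d*((z-c[2])/d[:,2])[:,None]
def proj(f,P):
    P=np.atleast_2d(P);T=f["camera_from_world"];q=(P@T[:3,:3].T+T[:3,3])@f["mtx"].T
    return q[:,:2]/q[:,2:]
def tri(f,p,g,q):
    A=[]
    for F,x in((f,p),(g,q)):
        M=F["mtx"]@F["camera_from_world"][:3];A+=[x[0]*M[2]-M[0],x[1]*M[2]-M[1]]
    A=np.array(A);return np.linalg.lstsq(A[:,:3],-A[:,3],rcond=None)[0]
def masks(f,k=4):
    im=cv2.resize(f["color"],None,fx=k,fy=k,interpolation=cv2.INTER_CUBIC)
    h=cv2.cvtColor(im,cv2.COLOR_RGB2HSV)
    return im,h
def blobs(m,k=4,amin=60):
    cs,_=cv2.findContours(m.astype(np.uint8),cv2.RETR_EXTERNAL,cv2.CHAIN_APPROX_NONE)
    return [((c[:,0]+.5)/k-.5) for c in cs if cv2.contourArea(c)>amin*k*k]
E
python3 - <<'E'
from h import *
f=dict(np.load("pics/top0.npz"))
T=f["camera_from_world"];print("cam",-T[:3,:3].T@T[:3,3])
im,h=masks(f)
for p in [(279,161),(212,212),(185,140),(214,140),(227,160),(250,215),(277,246),(170,80)]: print(p,f["color"][p[1],p[0]],h[p[1]*4+2,p[0]*4+2])
x0,y0,x1,y1=145,85,335,275
cv2.imwrite("pics/crop.png",im[y0*4:y1*4:1,x0*4:x1*4:1][::1,::1,::-1][:600,:])
E
```

```text
cam [0.46978279 0.02467582 0.89499586]
(279, 161) [152 129  91] [ 19 101 152]
(212, 212) [153 124  87] [ 17 110 153]
(185, 140) [147 118  80] [ 17 118 147]
(214, 140) [149 156 134] [ 39  37 158]
(227, 160) [151 159 138] [ 41  34 159]
(250, 215) [116 108  95] [ 19  46 116]
(277, 246) [153 158 135] [ 37  37 158]
(170, 80) [149 135 116] [ 17  56 149]
```

View pics/crop.png

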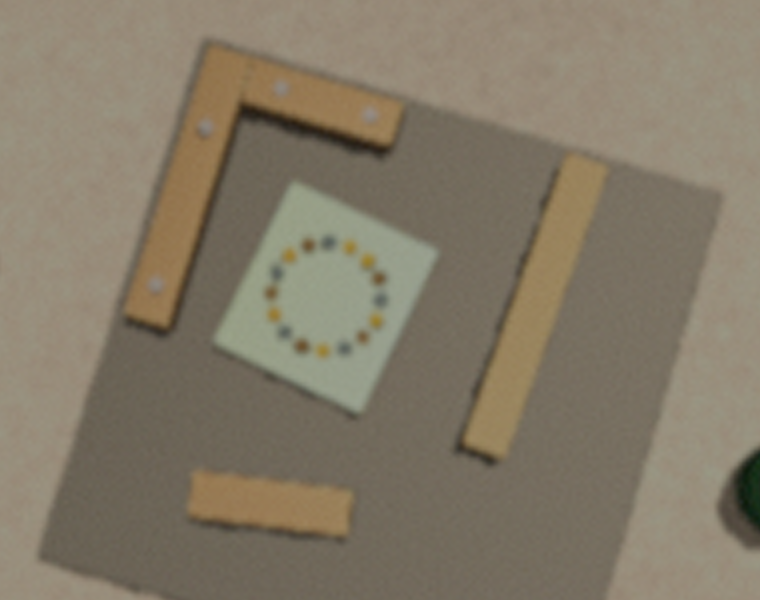

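The crop confirms the choice: plain tan long bar (crop 533,305), short bar (crop 270,503) and slab (crop 327,297). The fixed L has pin dots. Now I'll measure them.

```bash
cat >> h.py <<'E'
def meas(f,ztop=.040,zs=.027):
    im,h=masks(f);H,S,V=[h[:,:,i].astype(int) for i in range(3)]
    roi=np.zeros(H.shape,bool);roi[340:1100,560:1360]=1
    tan=roi&(S>78)&(V>115)&(H<24);tan=cv2.morphologyEx(tan.astype(np.uint8),cv2.MORPH_OPEN,np.ones((9,9)))
    out={}
    for b in blobs(tan):
        w=ray(f,b,ztop)[:,:2].astype(np.float32);r=cv2.minAreaRect(w)
        out.setdefault("tan",[]).append((b,w,r))
    sl=roi&(H>26)&(H<70)&(S<70)&(V>135);sl=cv2.morphologyEx(sl.astype(np.uint8),cv2.MORPH_CLOSE,np.ones((5,5)))
    for b in blobs(sl):
        w=ray(f,b,zs)[:,:2].astype(np.float32);out.setdefault("pale",[]).append((b,w,cv2.minAreaRect(w)))
    return out
E
python3 - <<'E'
from h import *
f=dict(np.load("pics/top0.npz"));g=dict(np.load("pics/side0.npz"))
o=meas(f)
for k in o:
  for b,w,r in o[k]: print(k,np.round(b.mean(0)),"c",np.round(r[0],4),"size",np.round(r[1],4),"ang",round(r[2],1),np.round(cv2.boxPoints(r),4).tolist())
# heights: side mask quads
im,h=masks(g);H,S,V=[h[:,:,i].astype(int) for i in range(3)]
sl=((H>18)&(V>165)&(S<80)).astype(np.uint8);sl[:700]=0;sl[960:]=0;sl[:,:700]=0;sl[:,1000:]=0
for b in blobs(sl):
    q=b.mean(0); print("side slab corners",np.round([b[b[:,0].argmin()],b[b[:,1].argmin()],b[b[:,0].argmax()],b[b[:,1].argmax()]],1).tolist())
# shelf: dark mask top view
im,h=masks(f);sh=(h[:,:,2]<128).astype(np.uint8);sh[:340]=0;sh[1090:]=0;sh[:,:600]=0;sh[:,1340:]=0
sh=cv2.morphologyEx(sh,cv2.MORPH_OPEN,np.ones((15,15)))
for b in blobs(sh,4,3000):
    w=ray(f,b,.015)[:,:2].astype(np.float32);r=cv2.minAreaRect(cv2.convexHull(w));print("shelf",r,np.round(cv2.boxPoints(r),4).tolist())
im,_=masks(g);cv2.imwrite("pics/side_c.png",im[580:1120,540:1340,::-1])
E
```

```text
tan [212. 210.] c [0.489  0.0926] size [0.0877 0.0262] ang 82.0 [[0.4699000120162964, 0.050999999046325684], [0.4959000051021576, 0.04729999974370003], [0.5080999732017517, 0.13410000503063202], [0.4821000099182129, 0.13779999315738678]]
tan [279. 161.] c [ 0.5939 -0.0513] size [0.0261 0.17  ] ang 69.3 [[0.5098000168800354, -0.033399999141693115], [0.6687999963760376, -0.09350000321865082], [0.6779999732971191, -0.06920000165700912], [0.5189999938011169, -0.008999999612569809]]
tan [204. 124.] c [0.6486 0.0946] size [0.1121 0.1557] ang 72.3 [[0.5573999881744385, 0.06499999761581421], [0.7056999802589417, 0.01759999990463257], [0.739799976348877, 0.12430000305175781], [0.5916000008583069, 0.17170000076293945]]
pale [278. 246.] c [ 0.4098 -0.0464] size [0.0308 0.0305] ang 88.9 [[0.39430001378059387, -0.061500001698732376], [0.42480000853538513, -0.06199999898672104], [0.4253999888896942, -0.031199999153614044], [0.39489999413490295, -0.030700000002980232]]
pale [226. 159.] c [0.6013 0.0622] size [0.089  0.0991] ang 63.4 [[0.5370000004768372, 0.04450000077486038], [0.6256999969482422, 0.00019999999494757503], [0.6654999852180481, 0.07980000227689743], [0.5767999887466431, 0.12409999966621399]]
side slab corners [[202.4, 204.4], [212.9, 196.6], [224.6, 204.9], [213.1, 210.4]]
side slab corners [[185.4, 200.6], [216.9, 186.4], [242.4, 205.6], [209.4, 223.1]]
shelf ((0.5584181547164917, 0.03178034722805023), (0.30538904666900635, 0.3067246675491333), 72.2980728149414) [[0.3659000098705292, -0.06710000336170197], [0.6581000089645386, -0.16030000150203705], [0.7508999705314636, 0.1306000053882599], [0.4587000012397766, 0.22390000522136688]]
```

View pics/side_c.png

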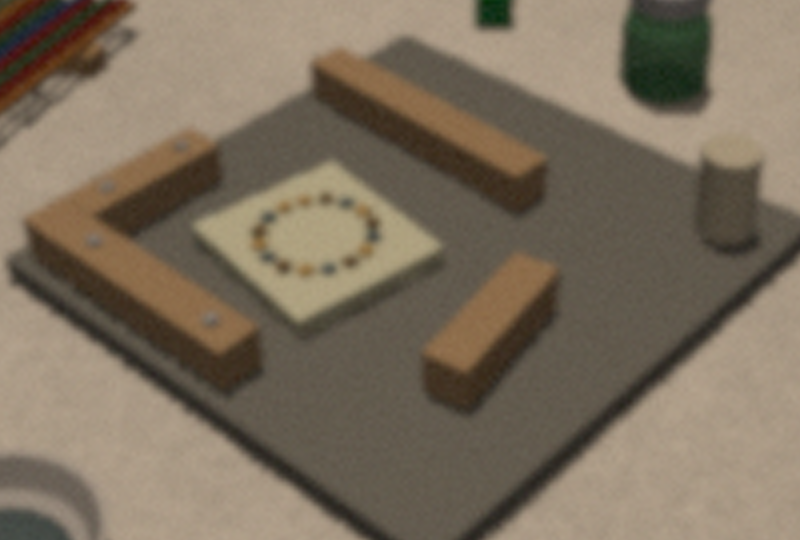

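Side crop (origin 135,145, 4x): the tops of the slab (corners 193,228 / 333,160 / 443,245 / 303,323) and of the short bar (424,354 / 462,374 / 557,268 / 518,254) are clear. Nothing overlaps. Next I'll triangulate the heights and put everything in the corner frame, with a small turn to learn the wrist direction.

```bash
cat >> h.py <<'E'
YAW=np.radians(-17.7);C=np.array([.708,.108])
Rw=np.array([[np.cos(YAW),-np.sin(YAW)],[np.sin(YAW),np.cos(YAW)]])
def tc(p):return (np.atleast_2d(p)[:,:2]-C)@Rw   # world->corner
def tw(p):return np.atleast_2d(p)@Rw.T+C
E
python3 - <<'E'
from h import *
f=dict(np.load("pics/top0.npz"));g=dict(np.load("pics/side0.npz"))
o=meas(f)
S=lambda *p:np.array(p)/4+[135,145]-.25
sl=cv2.boxPoints(o["pale"][1][2]);sb=cv2.boxPoints(o["tan"][0][2]);lb=cv2.boxPoints(o["tan"][1][2])
def chk(n,box,z,sp):
    P=np.c_[box,[z]*4];pr=proj(g,P);pt=proj(f,P)
    for q in sp:
        i=np.argmin(np.linalg.norm(pr-S(*q),axis=1));print(n,"tri",np.round(tri(f,pt[i],g,S(*q)),4),"box",np.round(box[i],4))
chk("slab",sl,.027,[(193,228),(333,160),(443,245),(303,323)])
chk("short",sb,.04,[(424,354),(462,374),(557,268),(518,254)])
chk("long",lb,.04,[(312,62),(340,48),(547,157),(522,181)])
for n,b in(("slab",sl),("short",sb),("long",lb)):print(n,"corner frame mm",np.round(tc(b)*1000,1).tolist(),"c",np.round(tc(b).mean(0)*1000,1))
print("shelf yaw from L",o["tan"][2][2][2]-90)
print("jar top px", ray(f,[(347,206)],.075),"post",tc(ray(f,[(278,246)],.05))*1000, "jar",tc(ray(f,[(347,206)],.075))*1000)
E
python3 -m creep '[{"rz":8},{"rz":16}]'
python3 -c "
from workcell import arm;print(arm.observe()['joint_pos'])"
```

```text
slab tri [0.6659 0.0799 0.0251] box [0.6655 0.0798]
slab tri [6.254e-01 2.000e-04 2.820e-02] box [6.257e-01 2.000e-04]
slab tri [0.5372 0.0446 0.0283] box [0.537  0.0445]
slab tri [0.5762 0.1239 0.0264] box [0.5768 0.1241]
short tri [0.5071 0.1337 0.04  ] box [0.5081 0.1341]
short tri [0.4832 0.1382 0.0402] box [0.4821 0.1378]
short tri [0.471  0.0514 0.0397] box [0.4699 0.051 ]
short tri [0.4955 0.0472 0.0377] box [0.4959 0.0473]
long tri [ 0.6772 -0.0695  0.0402] box [ 0.678  -0.0692]
long tri [ 0.6696 -0.0936  0.0382] box [ 0.6688 -0.0935]
long tri [ 0.5103 -0.0331  0.0405] box [ 0.5098 -0.0334]
long tri [ 0.5178 -0.0095  0.0383] box [ 0.519 -0.009]
slab corner frame mm [[-143.6, -112.4], [-45.6, -127.7], [-31.9, -39.8], [-129.9, -24.5]] c [-87.7 -76.1]
short corner frame mm [[-209.5, -126.7], [-183.6, -122.3], [-198.4, -35.9], [-224.2, -40.3]] c [-203.9  -81.3]
long corner frame mm [[-145.8, -194.9], [23.9, -203.9], [25.3, -177.9], [-144.5, -168.9]] c [ -60.3 -186.4]
shelf yaw from L -17.730987548828125
jar top px [[ 0.4923902  -0.18764036  0.075     ]] post [[-235.91798966 -236.42545436]] jar [[-115.51871041 -347.19769315]]
[-1.28429878e+00  3.78019906e-01  7.97712515e-02  1.27439797e+00
 -4.29011080e-06  1.46049273e+00]invalid input
```

Heights check out: slab top 27 mm, bars 40 mm. The move was refused, so I'll try a complete row.

```bash
python3 -m creep '[{"rx":0,"ry":0,"rz":8,"dx":0,"dy":0,"dz":0,"fingers":5.5},{"rx":0,"ry":0,"rz":16,"dx":0,"dy":0,"dz":0,"fingers":5.5}]'
python3 -c "
from workcell import arm;print(arm.observe()['joint_pos'],arm.tips_ahead)"
```

```text
time_s: 0.3
position: [0.2221, -0.5299, 0.2447]
tcp_rot: [-2.96, -1.05, -0.0]
contact_force: [-0.4, -0.3, -0.3]
opening: 0.059
grasp_force: 0.0
[-1.28430178e+00  3.77821631e-01  8.01246272e-02  1.27441723e+00
  4.26697124e-05  1.17556395e+00] 0.014
```

```bash
python3 -m creep '[{"rx":0,"ry":0,"rz":8,"dx":3,"dy":4,"dz":0,"fingers":5.5},{"rx":0,"ry":0,"rz":16,"dx":6,"dy":8,"dz":0,"fingers":5.5},{"rx":0,"ry":0,"rz":24,"dx":9,"dy":12,"dz":0,"fingers":5.5},{"rx":0,"ry":0,"rz":32,"dx":12,"dy":16,"dz":0,"fingers":5.5},{"rx":0,"ry":0,"rz":40,"dx":15,"dy":20,"dz":0,"fingers":5.5},{"rx":0,"ry":0,"rz":48,"dx":18,"dy":24,"dz":0,"fingers":5.5},{"rx":0,"ry":0,"rz":56,"dx":20,"dy":28,"dz":0,"fingers":5.5},{"rx":0,"ry":0,"rz":64,"dx":21,"dy":32,"dz":0,"fingers":5.5},{"rx":0,"ry":0,"rz":72,"dx":22,"dy":36,"dz":0,"fingers":5.5},{"rx":0,"ry":0,"rz":80,"dx":22,"dy":40,"dz":0,"fingers":5.5},{"rx":0,"ry":0,"rz":88,"dx":22.3,"dy":44,"dz":0,"fingers":5.5},{"rx":0,"ry":0,"rz":96,"dx":22.3,"dy":48,"dz":0,"fingers":5.5}]'
python3 -m creep '[{"rx":0,"ry":0,"rz":8,"dx":0,"dy":4,"dz":-2,"fingers":5.5},{"rx":0,"ry":0,"rz":16,"dx":0,"dy":8,"dz":-4,"fingers":5.5},{"rx":0,"ry":0,"rz":24,"dx":0,"dy":12,"dz":-8,"fingers":5.5},{"rx":0,"ry":0,"rz":27.3,"dx":0,"dy":15.7,"dz":-12,"fingers":5.5},{"rx":0,"ry":0,"rz":27.3,"dx":0,"dy":15.7,"dz":-14.5,"fingers":5.5},{"rx":0,"ry":0,"rz":27.3,"dx":0,"dy":15.7,"dz":-14.5,"fingers":5.5}]'
python3 - <<'E'
from h import *
s=arm.observe();p=s["position"];r=s["tcp_rot"];print(tc(p)*1000,p,np.degrees(2*np.arctan2(r[1],r[0])),s["joint_pos"])
g=arm.grab_frame("side");im,_=masks(g);cv2.imwrite("pics/side1.png",im[440:1040,700:1500,::-1])
# predicted tip px for tips 14mm / 1mm ahead
R=cv2.Rodrigues(r)[0]
for y in(-.03,.03):
  for z in(.014,.001):print(y,z,(proj(g,p+R@[0,y,z])-[175,110])*4)
E
```

```text
time_s: 1.5
position: [0.445, -0.0487, 0.245]
tcp_rot: [-1.2, -2.903, -0.0]
contact_force: [-0.0, -0.5, 0.4]
opening: 0.0551
grasp_force: 0.0
time_s: 2.1
position: [0.4406, 0.1075, 0.0962]
tcp_rot: [-0.485, -3.095, 0.004]
contact_force: [-0.8, 0.1, -0.3]
opening: 0.0551
grasp_force: 0.0
[[-254.57026755  -81.81942025]] [0.4406049  0.10745157 0.09622312] -197.80379612088277 [ 9.91027113e-02  2.52634273e-01 -5.04950756e-01  8.22704850e-01
  1.03266516e-04  4.09837083e-01]
-0.03 0.014 [[462.10954474 392.06611609]]
-0.03 0.001 [[463.34310719 369.22650717]]
0.03 0.014 [[376.99517841 459.62087324]]
0.03 0.001 [[377.25730955 436.26623966]]
```

View pics/side1.png

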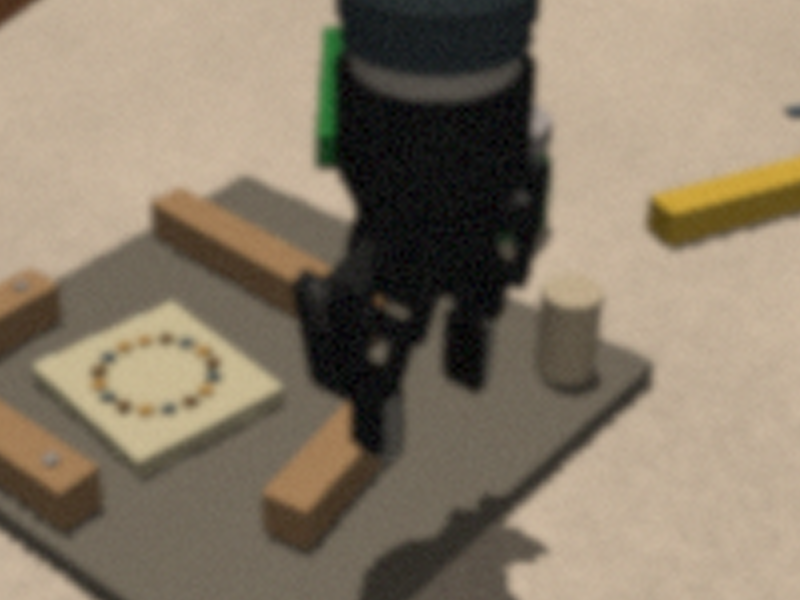

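The side crop shows the fingertips at about (375,455) and (470,390), above and just behind the short bar and about 12 mm ahead of the TCP. Both are clear of the bar, the post and everything else. I'll descend and start the push.

```bash
python3 -m creep '[{"rx":0,"ry":0,"rz":0,"dx":0,"dy":0,"dz":-3,"fingers":5.5},{"rx":0,"ry":0,"rz":0,"dx":0,"dy":0,"dz":-5.4,"fingers":5.5},{"rx":0,"ry":0,"rz":0,"dx":0,"dy":0,"dz":-6.4,"fingers":5.5},{"rx":0,"ry":0,"rz":0,"dx":0,"dy":0,"dz":-6.4,"fingers":5.5},{"rx":0,"ry":0,"rz":0,"dx":0.95,"dy":-0.3,"dz":-6.4,"fingers":5.5},{"rx":0,"ry":0,"rz":0,"dx":1.43,"dy":-0.46,"dz":-6.4,"fingers":5.5},{"rx":0,"ry":0,"rz":0,"dx":1.91,"dy":-0.61,"dz":-6.4,"fingers":5.5},{"rx":0,"ry":0,"rz":0,"dx":2.38,"dy":-0.76,"dz":-6.4,"fingers":5.5},{"rx":0,"ry":0,"rz":0,"dx":2.86,"dy":-0.91,"dz":-6.4,"fingers":5.5},{"rx":0,"ry":0,"rz":0,"dx":3.33,"dy":-1.06,"dz":-6.4,"fingers":5.5},{"rx":0,"ry":0,"rz":0,"dx":3.81,"dy":-1.22,"dz":-6.4,"fingers":5.5},{"rx":0,"ry":0,"rz":0,"dx":3.81,"dy":-1.22,"dz":-6.4,"fingers":5.5}]'
python3 - <<'E'
from h import *
s=arm.observe();p=s["position"];print(tc(p)*1000,p)
f=arm.grab_frame("top");cv2.imwrite("pics/top1.png",cv2.resize(f["color"][85:275,145:335,::-1],None,fx=3,fy=3,interpolation=2))
o=meas(f)
for k in o:
  for b,w,r in o[k]: bx=cv2.boxPoints(r);print(k,np.round(r[1],3),round(r[2],1),np.round(tc(bx)*1000).tolist())
E
```

```text
time_s: 3.35
position: [0.4843, 0.0942, 0.0364]
tcp_rot: [0.491, 3.102, -0.0]
contact_force: [0.8, 1.5, 0.3]
opening: 0.055
grasp_force: 0.0
[[-208.88232952  -81.18417615]] [0.48432318 0.0941661  0.03636334]
tan [0.026 0.17 ] 69.2 [[-147.0, -194.0], [24.0, -204.0], [25.0, -178.0], [-145.0, -168.0]]
tan [0.113 0.157] 72.1 [[-132.0, -88.0], [25.0, -88.0], [25.0, 25.0], [-131.0, 25.0]]
pale [0.032 0.033] 89.0 [[-248.0, -258.0], [-216.0, -249.0], [-226.0, -218.0], [-257.0, -227.0]]
pale [0.092 0.101] 63.2 [[-145.0, -114.0], [-44.0, -130.0], [-30.0, -39.0], [-130.0, -23.0]]
```

View pics/top1.png

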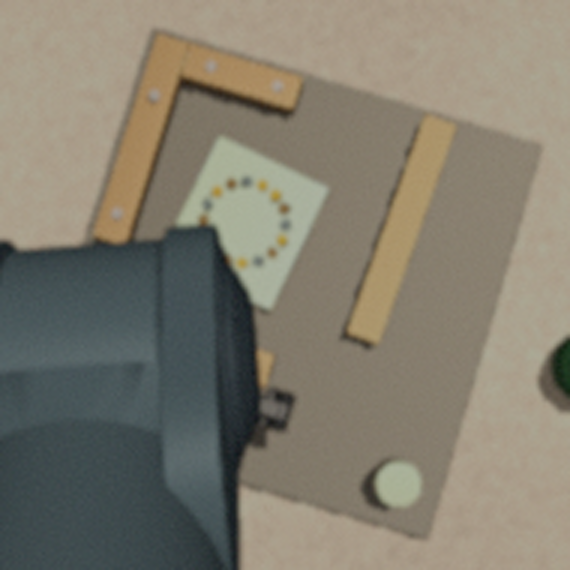

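The arm hides most of the short bar. Its right end shows at crop (265,368), just ahead of the finger. The slab (crop 250,220) has not moved. I'll keep pushing.

```bash
python3 -m creep '[{"rx":0,"ry":0,"rz":0,"dx":0.57,"dy":-0.18,"dz":0,"fingers":5.5},{"rx":0,"ry":0,"rz":0,"dx":1.14,"dy":-0.36,"dz":0,"fingers":5.5},{"rx":0,"ry":0,"rz":0,"dx":1.72,"dy":-0.55,"dz":0,"fingers":5.5},{"rx":0,"ry":0,"rz":0,"dx":2.29,"dy":-0.73,"dz":0,"fingers":5.5},{"rx":0,"ry":0,"rz":0,"dx":2.76,"dy":-0.88,"dz":0,"fingers":5.5},{"rx":0,"ry":0,"rz":0,"dx":3.24,"dy":-1.03,"dz":0,"fingers":5.5},{"rx":0,"ry":0,"rz":0,"dx":3.72,"dy":-1.19,"dz":0,"fingers":5.5},{"rx":0,"ry":0,"rz":0,"dx":4.19,"dy":-1.34,"dz":0,"fingers":5.5},{"rx":0,"ry":0,"rz":0,"dx":4.67,"dy":-1.49,"dz":0,"fingers":5.5},{"rx":0,"ry":0,"rz":0,"dx":5.15,"dy":-1.64,"dz":0,"fingers":5.5},{"rx":0,"ry":0,"rz":0,"dx":5.62,"dy":-1.79,"dz":0,"fingers":5.5},{"rx":0,"ry":0,"rz":0,"dx":5.62,"dy":-1.79,"dz":0,"fingers":5.5}]'
cat > look.py <<'E'
from h import *
s=arm.observe();p=s["position"];print("tool",np.round(tc(p)*1000,1),p[2],"F",np.round(s["contact_force"][:2]@Rw,1),"t",s["time_s"])
f=arm.grab_frame("top");o=meas(f)
for k in o:
  for b,w,r in o[k]:
    bx=cv2.boxPoints(r);print(k,np.round(r[1],3),round(r[2]-72.3,1),np.round(tc(bx)*1000,1).tolist())
E
python3 look.py
```

```text
time_s: 4.6
position: [0.5409, 0.0763, 0.0365]
tcp_rot: [0.491, 3.101, 0.0]
contact_force: [-0.5, 0.7, -0.8]
opening: 0.0552
grasp_force: 0.2
tool [[-149.6  -81. ]] 0.03647480249200057 F [-0.7  0.6] t 4.6
tan [0.026 0.17 ] -3.0 [[-146.7, -194.5], [23.3, -203.5], [24.7, -177.3], [-145.3, -168.3]]
tan [0.023 0.029] 17.0 [[2.1, -92.7], [29.6, -84.3], [22.9, -62.5], [-4.5, -70.9]]
tan [0.084 0.037] 17.2 [[9.8, -57.5], [45.1, -46.6], [20.4, 33.6], [-15.0, 22.6]]
pale [0.033 0.033] 16.5 [[-248.1, -258.1], [-216.3, -248.7], [-225.6, -217.1], [-257.5, -226.5]]
pale [0.037 0.016] -66.9 [[-49.0, -110.9], [-42.9, -125.2], [-9.1, -110.8], [-15.2, -96.5]]
```

```bash
python3 -m creep '[{"rx":0,"ry":0,"rz":0,"dx":0.29,"dy":-0.09,"dz":0,"fingers":5.5},{"rx":0,"ry":0,"rz":0,"dx":0.57,"dy":-0.18,"dz":0,"fingers":5.5},{"rx":0,"ry":0,"rz":0,"dx":0.86,"dy":-0.27,"dz":0,"fingers":5.5},{"rx":0,"ry":0,"rz":0,"dx":1.05,"dy":-0.33,"dz":0,"fingers":5.5},{"rx":0,"ry":0,"rz":0,"dx":1.14,"dy":-0.36,"dz":0,"fingers":5.5},{"rx":0,"ry":0,"rz":0,"dx":1.24,"dy":-0.4,"dz":0,"fingers":5.5},{"rx":0,"ry":0,"rz":0,"dx":1.24,"dy":-0.4,"dz":0,"fingers":5.5}]'
python3 look.py
```

```text
time_s: 5.35
position: [0.5521, 0.0726, 0.0363]
tcp_rot: [0.49, 3.103, 0.0]
contact_force: [-3.3, 1.2, 2.4]
opening: 0.055
grasp_force: 1.7
tool [[-137.8  -81.2]] 0.03633936332580152 F [-3.5  0.2] t 5.35
tan [0.026 0.17 ] -3.2 [[-146.7, -194.2], [23.3, -203.5], [24.8, -177.4], [-145.2, -168.1]]
pale [0.033 0.033] -57.6 [[-259.9, -232.8], [-242.0, -261.0], [-213.8, -243.0], [-231.7, -214.8]]
```

```bash
python3 -m creep '[{"rx":0,"ry":0,"rz":0,"dx":0.1,"dy":-0.03,"dz":0,"fingers":5.5},{"rx":0,"ry":0,"rz":0,"dx":0.19,"dy":-0.06,"dz":0,"fingers":5.5},{"rx":0,"ry":0,"rz":0,"dx":0.19,"dy":-0.06,"dz":0,"fingers":5.5}]'; python3 look.py|head -1
python3 -m creep '[{"rx":0,"ry":0,"rz":0,"dx":0.1,"dy":-0.03,"dz":0,"fingers":5.5},{"rx":0,"ry":0,"rz":0,"dx":0.19,"dy":-0.06,"dz":0,"fingers":5.5},{"rx":0,"ry":0,"rz":0,"dx":0.19,"dy":-0.06,"dz":0,"fingers":5.5}]'; python3 look.py|head -1
```

```text
time_s: 5.7
position: [0.554, 0.0719, 0.0363]
tcp_rot: [0.491, 3.103, -0.0]
contact_force: [-3.0, 0.7, 2.6]
opening: 0.0549
grasp_force: 1.7
tool [[-135.7  -81.2]] 0.03632083594875269 F [-3.1 -0.2] t 5.7
time_s: 6.05
position: [0.554, 0.0718, 0.0361]
tcp_rot: [-0.49, -3.1, -0.001]
contact_force: [-7.4, 2.3, 5.8]
opening: 0.0549
grasp_force: 3.8
tool [[-135.7  -81.3]] 0.03608912565693916 F [-7.8 -0.1] t 6.05
```

```bash
python3 -m creep '[{"rx":0,"ry":0,"rz":0,"dx":-0.5,"dy":0.16,"dz":0,"fingers":5.5},{"rx":0,"ry":0,"rz":0,"dx":-2.86,"dy":0.91,"dz":0,"fingers":5.5},{"rx":0,"ry":0,"rz":0,"dx":-4,"dy":1.27,"dz":2,"fingers":5.5},{"rx":0,"ry":0,"rz":0,"dx":-4,"dy":1.27,"dz":7,"fingers":5.5},{"rx":0,"ry":0,"rz":-8,"dx":-2,"dy":-2,"dz":9,"fingers":7},{"rx":0,"ry":0,"rz":-16,"dx":-1,"dy":-6,"dz":9,"fingers":7},{"rx":0,"ry":0,"rz":-24,"dx":0,"dy":-10,"dz":9,"fingers":7},{"rx":0,"ry":0,"rz":-32,"dx":1,"dy":-13,"dz":9,"fingers":7},{"rx":0,"ry":0,"rz":-40,"dx":2.4,"dy":-16.2,"dz":9,"fingers":7},{"rx":0,"ry":0,"rz":-48,"dx":2.4,"dy":-16.2,"dz":9,"fingers":7},{"rx":0,"ry":0,"rz":-56,"dx":2.4,"dy":-16.2,"dz":9,"fingers":7}]'
python3 -m creep '[{"rx":0,"ry":0,"rz":-8,"dx":0,"dy":0,"dz":0,"fingers":7},{"rx":0,"ry":0,"rz":-16,"dx":0,"dy":0,"dz":0,"fingers":7},{"rx":0,"ry":0,"rz":-24,"dx":0,"dy":0,"dz":-2,"fingers":7},{"rx":0,"ry":0,"rz":-32,"dx":0,"dy":0,"dz":-3,"fingers":7},{"rx":0,"ry":0,"rz":-34,"dx":0,"dy":0,"dz":-3,"fingers":7},{"rx":0,"ry":0,"rz":-34,"dx":0,"dy":0,"dz":-3,"fingers":7}]'
python3 look.py
python3 - <<'E'
from h import *
r=arm.observe()["tcp_rot"];print("yaw",np.degrees(2*np.arctan2(r[1],r[0])))
f=arm.grab_frame("top");cv2.imwrite("pics/top2.png",cv2.resize(f["color"][85:275,145:335,::-1],None,fx=3,fy=3,interpolation=2))
E
```

```text
time_s: 7.2
position: [0.5814, -0.0929, 0.1266]
tcp_rot: [1.898, 2.499, 0.001]
contact_force: [-0.4, 0.8, -0.4]
opening: 0.07
grasp_force: 0.0
time_s: 7.8
position: [0.5805, -0.0913, 0.0961]
tcp_rot: [2.54, 1.846, 0.001]
contact_force: [1.1, 0.7, -0.9]
opening: 0.07
grasp_force: 0.0
tool [[ -60.9 -228.6]] 0.0961447314596089 F [0.9 1. ] t 7.8
tan [0.088 0.026] 1.0 [[-127.2, -127.6], [-101.1, -127.1], [-102.7, -39.3], [-128.7, -39.7]]
tan [0.029 0.096] -2.2 [[-73.3, -200.9], [22.8, -204.7], [23.9, -175.9], [-72.2, -172.2]]
tan [0.113 0.157] -0.2 [[-132.5, -87.9], [24.6, -88.3], [24.9, 24.7], [-132.2, 25.1]]
pale [0.033 0.034] 16.6 [[-248.4, -258.8], [-215.6, -249.0], [-225.0, -217.4], [-257.9, -227.2]]
pale [0.093 0.102] 0.2 [[-101.7, -115.0], [0.2, -114.6], [-0.2, -21.6], [-102.1, -22.0]]
yaw 72.06518713378087
```

View pics/top2.png

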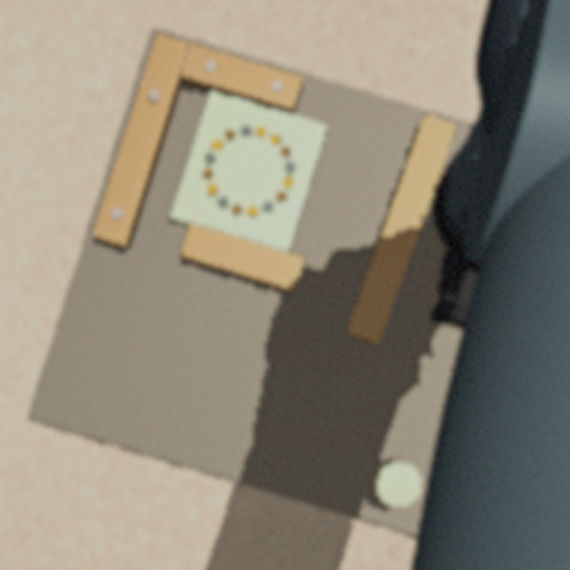

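The slab is flat on the far bar and on the short bar (short bar crop 242,257). It still has about 23 mm to go to the left. The short bar's right end sticks out past the slab, so the long bar will shove it along. The gripper is clear, to the right of the long bar. I'll descend and push it left.

```bash
python3 -m creep '[{"rx":0,"ry":0,"rz":0.2,"dx":-0.67,"dy":0.21,"dz":-3,"fingers":7},{"rx":0,"ry":0,"rz":0.2,"dx":-0.67,"dy":0.21,"dz":-5.2,"fingers":7},{"rx":0,"ry":0,"rz":0.2,"dx":-0.67,"dy":0.21,"dz":-6.2,"fingers":7},{"rx":0,"ry":0,"rz":0.2,"dx":-0.67,"dy":0.21,"dz":-6.2,"fingers":7},{"rx":0,"ry":0,"rz":0.2,"dx":-0.37,"dy":1.16,"dz":-6.2,"fingers":7},{"rx":0,"ry":0,"rz":0.2,"dx":-0.21,"dy":1.64,"dz":-6.2,"fingers":7},{"rx":0,"ry":0,"rz":0.2,"dx":-0.06,"dy":2.12,"dz":-6.2,"fingers":7},{"rx":0,"ry":0,"rz":0.2,"dx":0.09,"dy":2.59,"dz":-6.2,"fingers":7},{"rx":0,"ry":0,"rz":0.2,"dx":0.24,"dy":3.07,"dz":-6.2,"fingers":7},{"rx":0,"ry":0,"rz":0.2,"dx":0.39,"dy":3.54,"dz":-6.2,"fingers":7},{"rx":0,"ry":0,"rz":0.2,"dx":0.55,"dy":4.02,"dz":-6.2,"fingers":7},{"rx":0,"ry":0,"rz":0.2,"dx":0.7,"dy":4.5,"dz":-6.2,"fingers":7}]'
python3 look.py
python3 -m creep '[{"rx":0,"ry":0,"rz":0,"dx":0.15,"dy":0.48,"dz":0,"fingers":7},{"rx":0,"ry":0,"rz":0,"dx":0.3,"dy":0.95,"dz":0,"fingers":7},{"rx":0,"ry":0,"rz":0,"dx":0.46,"dy":1.43,"dz":0,"fingers":7},{"rx":0,"ry":0,"rz":0,"dx":0.46,"dy":1.43,"dz":0,"fingers":7}]'
python3 look.py
```

```text
time_s: 9.1
position: [0.5867, -0.0453, 0.0343]
tcp_rot: [2.538, 1.852, -0.0]
contact_force: [-0.5, -1.6, 1.4]
opening: 0.07
grasp_force: 1.1
tool [[ -68.9 -182.9]] 0.03431210094142281 F [ 0.  -1.6] t 9.1
tan [0.048 0.025] -0.1 [[-127.0, -86.6], [-102.0, -86.7], [-101.9, -39.2], [-126.9, -39.1]]
tan [0.113 0.157] -0.1 [[-131.8, -88.1], [24.7, -88.3], [24.9, 25.0], [-131.7, 25.2]]
pale [0.093 0.102] -0.3 [[-101.8, -114.5], [0.4, -115.1], [0.9, -22.3], [-101.3, -21.8]]
time_s: 9.55
position: [0.5915, -0.0303, 0.0341]
tcp_rot: [-2.536, -1.853, -0.001]
contact_force: [-0.6, 0.3, -0.3]
opening: 0.07
grasp_force: 0.0
tool [[ -69.  -167.1]] 0.03414544463247937 F [-0.7  0.1] t 9.55
tan [0.032 0.025] -0.3 [[-126.8, -71.2], [-102.2, -71.3], [-102.0, -39.2], [-126.7, -39.0]]
tan [0.107 0.157] -0.0 [[-131.7, -82.5], [25.2, -82.5], [25.2, 25.0], [-131.7, 25.0]]
pale [0.087 0.1  ] 0.1 [[-101.0, -109.5], [-0.7, -109.3], [-0.9, -21.8], [-101.2, -22.0]]
```

```bash
python3 -m creep '[{"rx":0,"ry":0,"rz":0,"dx":0.12,"dy":0.38,"dz":0,"fingers":7},{"rx":0,"ry":0,"rz":0,"dx":0.24,"dy":0.76,"dz":0,"fingers":7},{"rx":0,"ry":0,"rz":0,"dx":0.36,"dy":1.14,"dz":0,"fingers":7},{"rx":0,"ry":0,"rz":0,"dx":0.49,"dy":1.52,"dz":0,"fingers":7},{"rx":0,"ry":0,"rz":0,"dx":0.61,"dy":1.91,"dz":0,"fingers":7},{"rx":0,"ry":0,"rz":0,"dx":0.73,"dy":2.29,"dz":0,"fingers":7},{"rx":0,"ry":0,"rz":0,"dx":0.85,"dy":2.67,"dz":0,"fingers":7},{"rx":0,"ry":0,"rz":0,"dx":0.97,"dy":3.05,"dz":0,"fingers":7},{"rx":0,"ry":0,"rz":0,"dx":1.09,"dy":3.43,"dz":0,"fingers":7},{"rx":0,"ry":0,"rz":0,"dx":1.09,"dy":3.43,"dz":0,"fingers":7}]'
python3 look.py
python3 -m creep '[{"rx":0,"ry":0,"rz":0,"dx":0.06,"dy":0.19,"dz":0,"fingers":7},{"rx":0,"ry":0,"rz":0,"dx":0.09,"dy":0.29,"dz":0,"fingers":7},{"rx":0,"ry":0,"rz":0,"dx":0.12,"dy":0.38,"dz":0,"fingers":7},{"rx":0,"ry":0,"rz":0,"dx":0.12,"dy":0.38,"dz":0,"fingers":7}]'
python3 look.py
```

```text
time_s: 10.6
position: [0.6025, 0.0039, 0.0343]
tcp_rot: [-2.537, -1.852, -0.001]
contact_force: [-0.7, -0.5, -0.6]
opening: 0.0702
grasp_force: 0.5
tool [[ -68.9 -131.3]] 0.0342870684906507 F [-0.5 -0.7] t 10.6
tan [0.024 0.025] 0.9 [[-126.7, -33.5], [-101.6, -33.1], [-102.0, -8.9], [-127.0, -9.3]]
tan [0.035 0.157] -0.2 [[-131.6, -9.8], [25.4, -10.4], [25.5, 24.8], [-131.5, 25.4]]
pale [0.038 0.097] -0.1 [[-99.1, -42.6], [-1.9, -42.8], [-1.8, -4.6], [-99.0, -4.4]]
time_s: 11.05
position: [0.6034, 0.0067, 0.0343]
tcp_rot: [2.538, 1.852, -0.0]
contact_force: [-1.9, -3.7, 0.2]
opening: 0.07
grasp_force: 1.7
tool [[ -68.8 -128.3]] 0.03434854458052278 F [-0.7 -4.1] t 11.05
tan [0.027 0.025] -0.3 [[-126.7, -32.2], [-101.8, -32.4], [-101.7, -5.1], [-126.6, -5.0]]
tan [0.028 0.156] -0.7 [[-131.6, -1.6], [24.8, -3.4], [25.1, 24.7], [-131.3, 26.5]]
pale [0.033 0.096] -0.1 [[-99.4, -35.7], [-3.9, -35.8], [-3.8, -2.7], [-99.4, -2.6]]
```

```bash
python3 -m creep '[{"rx":0,"ry":0,"rz":0,"dx":0.03,"dy":0.1,"dz":0,"fingers":7},{"rx":0,"ry":0,"rz":0,"dx":0.06,"dy":0.19,"dz":0,"fingers":7},{"rx":0,"ry":0,"rz":0,"dx":0.06,"dy":0.19,"dz":0,"fingers":7}]'; python3 look.py | grep -v tan
python3 -m creep '[{"rx":0,"ry":0,"rz":0,"dx":0.03,"dy":0.1,"dz":0,"fingers":7},{"rx":0,"ry":0,"rz":0,"dx":0.06,"dy":0.19,"dz":0,"fingers":7},{"rx":0,"ry":0,"rz":0,"dx":0.06,"dy":0.19,"dz":0,"fingers":7}]'; python3 look.py| grep -v tan
```

```text
time_s: 11.4
position: [0.6041, 0.0088, 0.0343]
tcp_rot: [2.538, 1.852, 0.0]
contact_force: [-1.5, -2.8, 0.3]
opening: 0.0702
grasp_force: 1.7
tool [[ -68.8 -126.1]] 0.034342381966514846 F [-0.5 -3.1] t 11.4
pale [0.031 0.094] 1.7 [[-98.6, -31.7], [-5.0, -29.0], [-5.9, 2.0], [-99.5, -0.7]]
time_s: 11.75
position: [0.6042, 0.0089, 0.0344]
tcp_rot: [2.536, 1.849, -0.005]
contact_force: [-2.0, -7.9, 2.1]
opening: 0.0702
grasp_force: 4.3
tool [[ -68.8 -126. ]] 0.034431441684955905 F [ 0.5 -8.2] t 11.75
pale [0.028 0.089] 0.3 [[-99.1, -28.7], [-9.8, -28.2], [-10.0, -0.0], [-99.3, -0.5]]
```

```bash
python3 -m creep '[{"rx":0,"ry":0,"rz":0,"dx":-0.15,"dy":-0.48,"dz":0,"fingers":7},{"rx":0,"ry":0,"rz":0,"dx":-0.91,"dy":-2.86,"dz":0,"fingers":7},{"rx":0,"ry":0,"rz":0,"dx":-1.22,"dy":-3.8,"dz":2,"fingers":7},{"rx":0,"ry":0,"rz":0,"dx":-1.5,"dy":-4.8,"dz":6,"fingers":7},{"rx":0,"ry":0,"rz":0,"dx":-2,"dy":-6,"dz":10.5,"fingers":7},{"rx":0,"ry":0,"rz":0,"dx":-2,"dy":-8,"dz":15,"fingers":7},{"rx":0,"ry":0,"rz":0,"dx":-3,"dy":-12,"dz":17,"fingers":7},{"rx":0,"ry":0,"rz":0,"dx":-4,"dy":-16.5,"dz":17,"fingers":7},{"rx":0,"ry":0,"rz":0,"dx":-6,"dy":-21,"dz":17,"fingers":7},{"rx":0,"ry":0,"rz":0,"dx":-8,"dy":-25,"dz":17,"fingers":7},{"rx":0,"ry":0,"rz":0,"dx":-10,"dy":-29,"dz":17,"fingers":7},{"rx":0,"ry":0,"rz":0,"dx":-10,"dy":-29,"dz":17,"fingers":7}]'
python3 look.py
python3 - <<'E'
from h import *
f=arm.grab_frame("top");g=arm.grab_frame("side")
k=dict(fx=5,fy=5,interpolation=2)
a=cv2.resize(f["color"][90:210,160:310],None,**k)[:,:,::-1];b=cv2.resize(g["color"][140:260,130:290],None,**k)[:,:,::-1]
cv2.imwrite("pics/top3.png",a);cv2.imwrite("pics/side3.png",b)
E
```

```text
time_s: 13.0
position: [0.5033, -0.2835, 0.2045]
tcp_rot: [2.542, 1.843, 0.002]
contact_force: [0.3, 0.1, -0.4]
opening: 0.0704
grasp_force: 0.0
tool [[ -76.  -435.2]] 0.20450137382934622 F [0.2 0.2] t 13.0
tan [0.113 0.17 ] -0.5 [[-147.0, -116.5], [23.5, -118.0], [24.5, -5.3], [-146.0, -3.8]]
tan [0.113 0.156] -0.0 [[-130.6, -87.5], [25.4, -87.5], [25.4, 25.4], [-130.6, 25.4]]
pale [0.032 0.032] 16.6 [[-247.5, -258.0], [-217.3, -249.0], [-226.4, -218.4], [-256.7, -227.5]]
pale [0.088 0.097] 0.2 [[-99.0, -89.9], [-1.7, -89.6], [-2.0, -1.2], [-99.2, -1.4]]
```

View pics/top3.png

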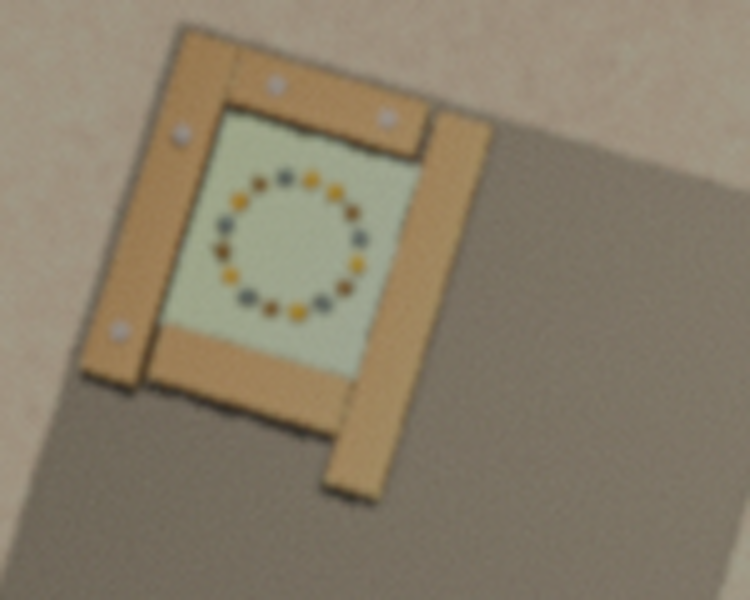

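View pics/side3.png

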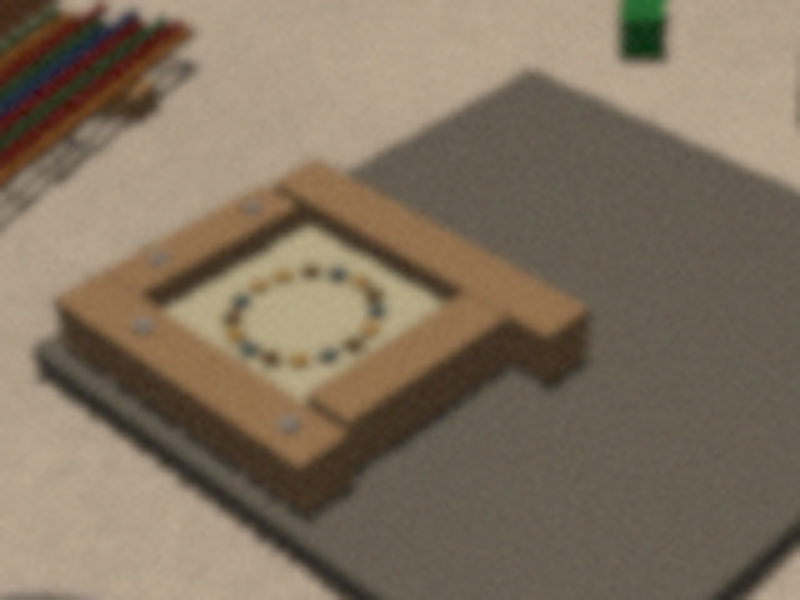

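Both views show the box closed: slab tight in the L, short bar on its near side, long bar on its right and overlapping both ends. I'll check the short bar's edges and the bystanders numerically.

Run:
```python
from h import *
f=arm.grab_frame("top");f0=dict(np.load("pics/top0.npz"))
def prof(f,pts,z):
    q=proj(f,np.c_[tw(pts),np.full(len(pts),z)]).astype(np.float32)
    return cv2.remap(f["color"].astype(np.float32),q[:,0].copy(),q[:,1].copy(),cv2.INTER_CUBIC).reshape(-1,3)
def edges(ax,c,lo,hi,z):
    t=np.arange(lo,hi,.00025);pts=np.array([[a,c] if ax==0 else [c,a] for a in t])
    p=prof(f,pts,z);s=cv2.GaussianBlur((p[:,0]-p[:,2]).reshape(-1,1),(1,9),0)[:,0];d=np.gradient(s)
    return np.round([t[d.argmax()]*1000,t[d.argmin()]*1000],1)
for y in(-.015,-.03,-.045,-.06,-.075):print("y",y,"short: near,front edge",edges(0,y,-.135,-.09,.04),"far bar inner",edges(0,y,-.012,.012,.04)[0])
for x in(-.02,-.04,-.06,-.08):print("x",x,"left bar inner",edges(1,x,-.012,.012,.04)[0],"long outer,inner",edges(1,x,-.125,-.08,.04))
for n,(x,y,w,h) in dict(post=(262,230,32,32),jar=(325,188,40,40),dish=(92,122,55,55)).items():
    print(n,"diff",np.abs(f["color"][y:y+h,x:x+w].astype(int)-f0["color"][y:y+h,x:x+w]).mean())
```

```text
y -0.015 short: near,front edge [-127.8 -100.7] far bar inner -2.0
y -0.03 short: near,front edge [-127.2 -100.5] far bar inner -2.0
y -0.045 short: near,front edge [-127.5 -102.2] far bar inner -2.0
y -0.06 short: near,front edge [-127.5 -100.5] far bar inner -1.7
y -0.075 short: near,front edge [-127.5 -102.2] far bar inner -1.5
x -0.02 left bar inner -1.2 long outer,inner [-116.5  -91.5]
x -0.04 left bar inner -1.2 long outer,inner [-116.2  -91.2]
x -0.06 left bar inner -1.2 long outer,inner [-115.7  -92. ]
x -0.08 left bar inner -1.7 long outer,inner [-116.5  -90.5]
post diff 5.486979166666667
jar diff 33.20125
dish diff 5.386115702479339
```

Relative to the fixed bars, the short bar's near face is at about -125.5 mm and the long bar's faces at about -90 and -115 mm, so everything is seated within noise. I'll move the arm off the jar's line of sight, check the jar, then hand in.

```bash
python3 -m creep '[{"rx":0,"ry":0,"rz":0,"dx":-4,"dy":-3,"dz":3,"fingers":7},{"rx":0,"ry":0,"rz":0,"dx":-8,"dy":-6,"dz":4,"fingers":7},{"rx":0,"ry":0,"rz":0,"dx":-12,"dy":-10,"dz":4,"fingers":7},{"rx":0,"ry":0,"rz":0,"dx":-16,"dy":-14,"dz":4,"fingers":7},{"rx":0,"ry":0,"rz":0,"dx":-20,"dy":-18,"dz":4,"fingers":7},{"rx":0,"ry":0,"rz":0,"dx":-24,"dy":-22,"dz":4,"fingers":7},{"rx":0,"ry":0,"rz":0,"dx":-27,"dy":-25,"dz":4,"fingers":7},{"rx":0,"ry":0,"rz":0,"dx":-27,"dy":-25,"dz":4,"fingers":7},{"rx":0,"ry":0,"rz":0,"dx":-27,"dy":-25,"dz":4,"fingers":7}]'
python3 - <<'E'
from h import *
f=arm.grab_frame("top");f0=dict(np.load("pics/top0.npz"))
d=np.abs(f["color"][188:228,325:365].astype(int)-f0["color"][188:228,325:365]).mean();print("jar diff",d)
if d<10: print(arm.sign_off())
E
```

```text
time_s: 14.1
position: [0.2337, -0.5312, 0.244]
tcp_rot: [2.539, 1.848, -0.0]
contact_force: [0.0, 0.1, 0.9]
opening: 0.0697
grasp_force: 0.0
jar diff 1.453125
the job is handed in; nothing more can be done
None
```

The dam is closed and the job handed in at about 14 s: by the final camera measurements the slab is square in the L and boxed by both bars with no gap beyond about 0.5 mm, the pushes stayed under about 10 N at the wrist, and the jar, dish and post show no sign of having moved.

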